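# Turn the soap board right side up on the spice-shop counter

### The arm

A 6-joint arm with a two-finger parallel gripper is mounted at the origin on the work surface. World frame = base frame: x ahead of the robot, y to its left, z up, the work surface at z = 0. Lengths are in m, angles in rad, forces in N, time in s.
With the tool pointing down it reaches from about 0.35 to 0.95 m from the base axis. Payload 17.4 kg.
Tool frame: the origin (TCP) lies on the centre line of the jaws, within the pads' length; the fingertips stand 25 mm ahead of it and the grasp point (between the pads) lies 6 mm ahead of it; z points along the fingers, y is the line along which they close (so a half turn about z gives the same grasp; the last joint's range is limited). The gripper opens to 93 mm and grips with 3 to 60 N. Pads are 15 mm wide; open, the fingers measure 128 mm over their backs; the gripper's body (75 mm by 188 mm) begins 65 mm behind the grasp point.
Start: joints at [-1.139, 0.116, 1.442, -0, 1.584, -0.038], TCP at [0.306, -0.602, 0.244] pointing down, gripper open.
Joint ranges: [-2.83, 2.83], [-0.83, 2.19], [0.07, 2.5], [-1.14, 4.28], [0.01, 3], [-2.97, 2.97]. Speed limits (rad/s): [1.89, 1.89, 2.22, 3.14, 3.14, 3.14].

### API

Orientations are given as a unit quaternion [x, y, z, w].
In Python, from workcell import r, hand, eyes gives the robot as it stands. Calls block until the motion is done:
- r.reach(position, orientation): joint-space move of the TCP to a pose.
- r.move_linear(position, velocity=0.15, ori=None, contact_N=None): straight line of the TCP; ori=None keeps the orientation; velocity is the mean speed in m/s. With contact_N (N) it stops when the force on the tool has changed by that much, and returns True; else False.
- r.move_joints(angles): joint-space move.
- hand.set_gripper(opening): finger opening in m; the grip force is fixed at half the most; returns when the fingers have stopped.
- r.wait(seconds).
- r.solve_ik(position, orientation): joint angles nearest the present ones, or None.
- eyes.get_image(name): name is "scene" or "top" or "wrist"; returns the picture (420x560x3 uint8, red, green, blue); there is no depth.
- eyes.camera_info(name): a dict with "fx", "fy", "cx", "cy" (pixels), "R" (3x3) and "t" (3): a world point X has camera coordinates R X + t; the wrist camera has in their place "tool_from_camera" (4x4, takes a point from camera to tool coordinates, whose origin is the TCP and whose axes are the flange's). Camera axes: x right, y down, z forward; pixel columns grow to the right and rows downward; lengths in m; the calibration is good to about 2 mm. A picture is of the moment at which its call begins: read the wrist's pose just before it. camera_info takes no time and is no camera call.
A pose or a line that the arm cannot do raises r.Unreachable and nothing moves.
- r.job_done(): hands the job in; it is judged then, once.
Readings, each from a call of its own:
- r.get_t(): time.
- r.get_joint_positions(): joint angles.
- r.get_qd(): joint speeds.
- r.get_tau(): joint torques, N m.
- r.get_tcp_pos(): TCP position.
- r.get_eef_rot(): TCP orientation.
- r.get_ft_force(): force on the tool from outside, world axes, zero at the start.
- r.get_torque(): the same for the moment, N m.
- r.get_gripper_width(): finger opening in m.
- r.get_grip_force(): force on a finger pad.
Only numpy, scipy, OpenCV 4.12 (cv2) and the standard library are available. Lean on these libraries where they do the work, as an engineer would, in place of code of your own. Each camera call takes 0.05 s, during which the arm holds its last target. There are 200 camera calls.

### The job

The soap board on top of one of the two low display cases is lying upside down, cork back upwards, with the cream cake of soap on it. Set the soap aside, slide the board out over the gap between the cases so that you can get hold of it from under, turn it over and lay it down, without letting it drop or slam, cork side down and wholly on the green counter mat on the other case, then put the soap back in the middle of it. Leave the other goods as they stand.

Things in the scene. Friction and masses are not known exactly. Their poses are not given: they have to be found in the camera images.
- cases: two low display cases, dark wood and glass, fixed side by side. Origin: on the bench midway between them; x away from the robot, y left, z up. Each 400 mm deep (x -200 to 200) and 400 mm wide: left one y 100 to 500, right one y -500 to -100 mm; flat tops at z = 100 mm. Between them an open gap, 200 mm wide, down to the bench; inner edges straight at y = 100 and -100 mm, sides flush below
- board: soap board, a flat slab 120 (its x) x 150 (its y) x 12 mm, about 0.2 kg, square edges: pale bamboo face with a dark groove line, brown cork backing. Origin: centre of the bamboo face; z points out through the cork backing (cork at z = 12 mm), so z is up while the board lies upside down, as at the start, and down when it lies right
- soap: cream cake of soap, 75 (its x) x 50 (its y) x 28 mm high, about 0.11 kg, lying on the upturned board. Origin: centre of its underside, z up
- mat: thin green rubber counter mat on the other case's top, fixed: 160 (its x) x 200 (its y) x 2 mm. Origin: centre of its underside, z up
- corner0 (a point): corner of the board at (-60, -75, 6) mm of its frame (middle of its thickness)
- corner1 (a point): corner of the board at (-60, 75, 6) mm of its frame (middle of its thickness)
- corner2 (a point): corner of the board at (60, -75, 6) mm of its frame (middle of its thickness)
- corner3 (a point): corner of the board at (60, 75, 6) mm of its frame (middle of its thickness)
- paprika_jar: jar of red paprika, 62 mm across, 115 mm tall, black cap, standing on a case, loose. Origin: centre of its underside, z up
- turmeric_jar: jar of yellow turmeric, 62 mm across, 115 mm tall, black cap, standing on a case, loose. Origin: centre of its underside, z up
- tea_tin: square red tea tin, 62 x 62 mm, 102 mm tall, brass lid knob, standing on a case, loose. Origin: centre of its underside, z up
- tea_carton: blue tea carton, 90 (its x) x 55 (its y) mm, 70 mm tall, standing on a case, loose. Origin: centre of its underside, z up
- mortar: brass mortar, 76 mm across at the rim, with its pestle standing in it to 137 mm, standing on a case, loose. Origin: centre of its underside, z up
- spare_soap: olive-green cake of soap, 75 (its x) x 50 (its y) x 28 mm, standing on a case, loose. Origin: centre of its underside, z up
- scoop: steel spice scoop lying on the bench at the far end of the gap, loose: trough 110 x 62 mm, 34 mm high along +x of its frame, round handle 85 mm long along -x. Origin: middle of the trough's back wall, at the bench
Not all that is in view belongs to the job. There is more than one size of the board; the one meant has the size given above.

How it is judged:
On the way, in this order (a step that is already met when the one before it is completed fails the run):
1. the soap has been taken off the board and set down aside (contact force between soap and board below 0.05 N and contact force between the fingers and soap below 0.05 N and linear speed of soap below 0.03 m/s), for 0.2 s.
2. the board, still lying upside down, has been slid out over the gap, a corner of it at least 20 mm past the inner edge of its case ((y of corner0 in the frame of cases between -0.08 and 0.08 m or y of corner1 in the frame of cases between -0.08 and 0.08 m or y of corner2 in the frame of cases between -0.08 and 0.08 m or y of corner3 in the frame of cases between -0.08 and 0.08 m) and angle between board's own z axis and vertical below 0.2 rad), for 0.1 s.
3. the board has been turned over (angle between board's own z axis and vertical above 2.2 rad), for 0.1 s.
At the end, for the whole second after the job is handed in: The board lies flat (within about 6 degrees), bamboo face up and cork down, with no corner more than 3 mm beyond the edge of the green mat; the cream soap lies flat on it, its centre within 30 mm of the board's centre; both released and at rest (angle between board's own z axis and vertical above 3.04 rad and x of corner0 in the frame of mat between -0.083 and 0.083 m and y of corner0 in the frame of mat between -0.103 and 0.103 m and x of corner1 in the frame of mat between -0.083 and 0.083 m and y of corner1 in the frame of mat between -0.103 and 0.103 m and x of corner2 in the frame of mat between -0.083 and 0.083 m and y of corner2 in the frame of mat between -0.103 and 0.103 m and x of corner3 in the frame of mat between -0.083 and 0.083 m and y of corner3 in the frame of mat between -0.103 and 0.103 m and horizontal distance between soap and board below 0.03 m and z of soap in the frame of board between -0.005 and 0.005 m and angle between soap's own z axis and vertical below 0.15 rad and linear speed of each of board, soap below 0.02 m/s); the robot touches nothing.
It fails at once if another thing on the cases or the bench is shifted by more than 25 mm or tipped (distance of any of paprika_jar, turmeric_jar, tea_tin, tea_carton, mortar, spare_soap, scoop from where it was at the start of the episode above 0.025 m or angle between any of paprika_jar, turmeric_jar, tea_tin, tea_carton, mortar, spare_soap, scoop's own z axis and vertical above 0.35 rad).
It fails at once if the board falls off the cases (height (world z) of board below 0.075 m).
It fails at once if the board is let fall or slammed over instead of being laid down (it spins faster than 9 rad/s) (angular speed of board above 9 rad/s).
It also fails if it takes over 72 s, if anything falls off the work surface, if the arm or the gripper's body presses on something with over 40 N, if the wrist force passes 120 N, or if a joint passes its speed limit or range.

## Working session

There is one attempt and no reset: what is moved stays moved. The work goes in short steps, each a Python script; the robot and the scene stay as the last script left them, time stands still between calls to the robot, and variables do not carry over. Pictures are saved under pics/ and viewed, at most 12 in all, crops included, and the job is handed in when it is done.

```bash
ls; mkdir -p pics
python3 - <<'E'
from workcell import r,hand,eyes
import cv2,numpy as np
ims=[]
for n in("scene","top"):
    im=eyes.get_image(n); cv2.imwrite(f"pics/{n}0.png",im[:,:,::-1]); ims.append(im)
    i=eyes.camera_info(n); print(n,i)
E
```

```text
pics
scene {'fx': 517.1027944323661, 'fy': 517.1027944323661, 'cx': 282.20352429096783, 'cy': 211.81619451519376, 'R': array([[ 0.52712151,  0.8497782 ,  0.00446328],
       [ 0.55030552, -0.33734557, -0.76378125],
       [-0.64753899,  0.4050617 , -0.64545974]]), 't': array([-0.26128719, -0.2180156 ,  1.69255949])}
top {'fx': 419.3911084120375, 'fy': 419.3911084120375, 'cx': 283.3057406579496, 'cy': 215.76932621269853, 'R': array([[-0.01920683, -0.99965572, -0.01787592],
       [-0.98173361,  0.02224141, -0.18895616],
       [ 0.18928869,  0.01392015, -0.98182281]]), 't': array([0.0155431 , 0.53238902, 1.36454614])}
```

View pics/top0.png

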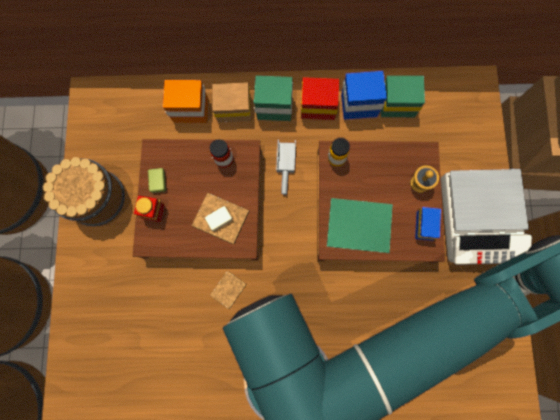

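View pics/scene0.png

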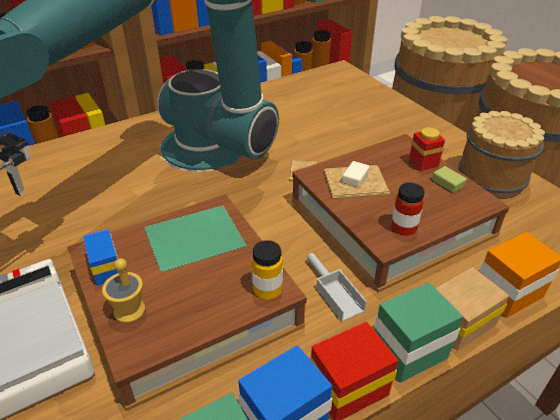

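The top view shows the board at px (221,218) with the cream soap at (218,217), on the left case. The look-alikes are the small cork board on the bench (228,289) and the olive soap (156,180). The mat is at (360,225) on the right case. I'm choosing the board by its size, which I check next along with a close crop.

```bash
cat > h.py <<'E'
import numpy as np,cv2
from workcell import r,hand,eyes
from scipy.spatial.transform import Rotation as Ro
def ray(n,uv,z,info=None):
    i=eyes.camera_info(n) if info is None else info
    R=np.array(i["R"]);t=np.array(i["t"])
    uv=np.atleast_2d(np.array(uv,float))
    d=np.c_[(uv[:,0]-i["cx"])/i["fx"],(uv[:,1]-i["cy"])/i["fy"],np.ones(len(uv))]@R
    c=-R.T@t
    return c+d*((z-c[2])/d[:,2])[:,None]
def blob(im,lo,hi,roi=None,k=3):
    """largest HSV blob in roi (u0,v0,u1,v1): hull contour points"""
    m=cv2.inRange(cv2.cvtColor(im,cv2.COLOR_RGB2HSV),np.array(lo),np.array(hi))
    if roi:
        q=np.zeros_like(m);q[roi[1]:roi[3],roi[0]:roi[2]]=255;m&=q
    m=cv2.morphologyEx(m,cv2.MORPH_OPEN,np.ones((k,k),np.uint8))
    cs,_=cv2.findContours(m,cv2.RETR_EXTERNAL,cv2.CHAIN_APPROX_NONE)
    return max(cs,key=cv2.contourArea)[:,0,:]
def rect(P):
    """P Nx3 world points -> centre, (long,short), yaw of the long side"""
    c,(w,h),a=cv2.minAreaRect((P[:,:2]*1000).astype(np.float32))
    if w<h:w,h,a=h,w,a+90
    return np.round(np.array(c)/1000,4),(round(w,1),round(h,1)),round((a+90)%180-90,1)
E
python3 - <<'E'
from h import *
im=eyes.get_image("top")
hsv=cv2.cvtColor(im,cv2.COLOR_RGB2HSV)
for p in[(221,218),(205,205),(238,225),(360,225),(180,230),(228,289),(218,217),(208,225)]: print(p,hsv[p[1],p[0]])
g=blob(im,(60,80,40),(90,255,255),(310,180,410,260));print("mat",rect(ray("top",g,.102)))
s=blob(im,(0,0,170),(40,80,255),(195,195,245,240));print("soap",rect(ray("top",s,.14)))
b=blob(im,(8,40,120),(28,200,255),(185,185,258,250));print("board",rect(ray("top",b,.112)))
b=blob(im,(8,40,140),(28,140,255),(205,268,250,310));print("small",rect(ray("top",b,.01)))
for n,u in dict(LnearR=(257,260),LfarR=(260,140),LnL=(133,257),RnL=(318,262),RfL=(319,142)).items():print(n,ray("top",u,.1)[0].round(3))
c=im[120:300,120:420];cv2.imwrite("pics/c1.png",cv2.resize(c,None,fx=2.66,fy=2.66,interpolation=2)[:,:,::-1])
E
```

```text
(221, 218) [ 37  13 246]
(205, 205) [ 16 151 206]
(238, 225) [ 15 148 216]
(360, 225) [ 72 124 144]
(180, 230) [ 11 184 126]
(228, 289) [ 16 156 200]
(218, 217) [ 37  13 246]
(208, 225) [ 18 100 203]
mat (array([ 0.4874, -0.2411]), (196.6, 155.7), 82.6)
soap (array([0.5147, 0.2108]), (74.2, 49.7), -59.5)
board (array([0.5231, 0.2079]), (238.1, 211.0), 88.8)Traceback (most recent call last):
  File "<stdin>", line 8, in <module>
  File "h.py", line 18, in blob
    return max(cs,key=cv2.contourArea)[:,0,:]
           ~~~^^^^^^^^^^^^^^^^^^^^^^^^
ValueError: max() iterable argument is empty
```

Run:
```python
from h import *
im=eyes.get_image("top")
b=blob(im,(12,60,175),(28,200,255),(185,185,258,250));P=ray("top",b,.112);print("board",rect(P))
b=blob(im,(12,60,175),(28,200,255),(205,268,250,310));print("small",rect(ray("top",b,.01)))
for n,u in dict(LnearR=(257,260),LfarR=(260,140),LnL=(133,257),RnL=(318,262),RfL=(319,142),RfR=(439,141)).items():print(n,ray("top",u,.1)[0].round(3))
h=cv2.cvtColor(im,cv2.COLOR_RGB2HSV)
for n,lo,hi,roi,z in[("papr cap",(0,0,0),(180,255,60),(205,135,235,160),.215),("turm cap",(0,0,0),(180,255,60),(328,135,352,160),.215),("olive",(25,90,100),(45,255,255),(145,165,168,198),.128),("carton",(100,120,60),(130,255,255),(415,200,445,245),.17),("mortar",(15,100,100),(35,255,255),(405,160,442,198),.17),("tin",(20,140,180),(35,255,255),(130,193,165,225),.2)]:
    try:print(n,rect(ray("top",blob(im,lo,hi,roi,2),z)))
    except Exception as e:print(n,e)
c=im[120:310,120:445];cv2.imwrite("pics/c1.png",cv2.resize(c,None,fx=2.4,fy=2.4,interpolation=2)[:,:,::-1])
print(r.get_eef_rot(),eyes.camera_info("wrist"),r.get_t())
```

```text
board (array([0.5205, 0.2094]), (146.3, 116.6), 65.3)
small (array([0.2926, 0.208 ]), (136.5, 129.4), 88.8)
LnearR [0.381 0.091 0.1  ]
LfarR [0.785 0.077 0.1  ]
LnL [0.399 0.49  0.1  ]
RnL [ 0.371 -0.104  0.1  ]
RfL [ 0.773 -0.121  0.1  ]
RfR [ 0.766 -0.522  0.1  ]
papr cap (array([0.7117, 0.193 ]), (52.2, 49.5), 0.3)
turm cap (array([ 0.7092, -0.1795]), (52.1, 48.3), -45.7)
olive (array([0.6444, 0.4133]), (74.6, 49.1), 6.0)
carton (array([ 0.4766, -0.4489]), (90.7, 56.5), -7.5)
mortar (array([ 0.6143, -0.4421]), (94.9, 78.3), -47.1)
tin (array([0.5438, 0.4244]), (40.5, 37.4), 88.7)
[ 9.72532577e-01  2.32766575e-01 -5.20076391e-05 -3.26264501e-04] {'fx': 329.6065563674308, 'fy': 329.6065563674308, 'cx': 285.6420937943834, 'cy': 211.35742598563016, 'tool_from_camera': array([[ 1.02228661e-03, -9.56162825e-01, -2.92833752e-01,
         8.09102686e-02],
       [ 9.99999428e-01,  8.85783768e-04,  5.98744215e-04,
        -8.15737401e-04],
       [-3.13109576e-04, -2.92834197e-01,  9.56163184e-01,
        -1.41129972e-01],
       [ 0.00000000e+00,  0.00000000e+00,  0.00000000e+00,
         1.00000000e+00]])} 0.2
```

View pics/c1.png

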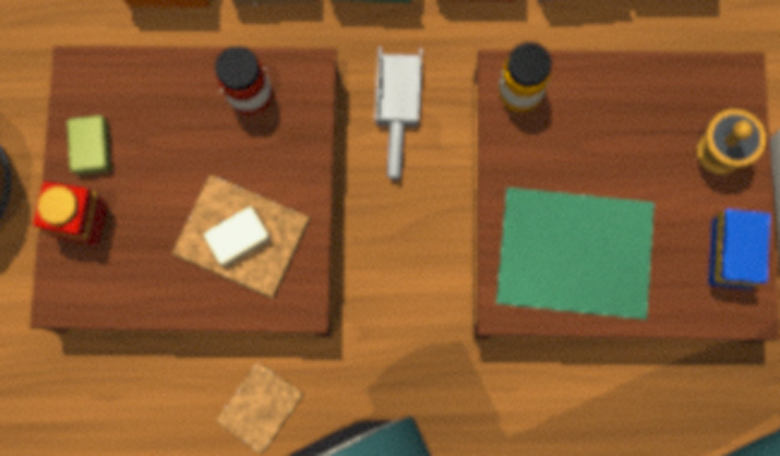

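The board candidate measures 146×117 mm, so it is the right one, at (0.5205, 0.209) with its long axis at yaw 65°. The bench board is much smaller in the crop: about 82 px of the 2.4× zoom against about 120. I'll move the soap now and work out the arm's geometry for the under-grip.

```bash
cat >> h.py <<'E'
def ori(z,y):
    z=np.array(z,float);z/=np.linalg.norm(z);y=np.array(y,float);y-=z*(z@y);y/=np.linalg.norm(y)
    return Ro.from_matrix(np.c_[np.cross(y,z),y,z]).as_quat()
def down(deg):
    a=np.radians(deg);return ori([0,0,-1],[np.cos(a),np.sin(a),0])
def best(p,deg):
    "down pose, of the two half turns the one with less motion of joint 6"
    c=[]
    for d in(deg,deg+180):
        try:q=r.solve_ik(p,down(d))
        except Exception:q=None
        if q is not None:c.append((abs(np.array(q)-r.get_joint_positions()).max(),d))
    return down(min(c)[1])
def clock(*a):print("t",round(r.get_t(),2),"tcp",np.round(r.get_tcp_pos(),3),"w",round(r.get_gripper_width(),4),*a)
E
python3 - <<'E'
from h import *
o=best([.5147,.2108,.25],30.5)
r.reach([.5147,.2108,.24],o)
r.move_linear([.5147,.2108,.141],.12)
hand.set_gripper(.02);clock(r.get_grip_force())
r.move_linear([.5147,.2108,.20],.15)
o2=best([.44,.34,.2],-30)
r.reach([.44,.34,.20],o2)
print(r.move_linear([.44,.34,.125],.08,contact_N=3));clock()
hand.set_gripper(.085);r.move_linear([.44,.34,.22],.15);clock()
# kinematics fit
rng=np.random.default_rng(0);A=[];b=[]
M=[]
for k in range(300):
    p=rng.uniform([.3,-.3,.1],[.7,.3,.4]);z=rng.normal(size=3);z[2]=-abs(z[2])
    q0=ori(z,rng.normal(size=3))
    try:q=r.solve_ik(p,q0)
    except Exception:q=None
    if q is None:continue
    Rz=lambda a:Ro.from_euler('z',a).as_matrix();Ry=lambda a:Ro.from_euler('y',a).as_matrix()
    R1=Rz(q[0]);R2=R1@Ry(q[1]);R3=R2@Ry(q[2]);R5=R3@Rz(q[3])@Ry(q[4])
    A.append(np.c_[R1[:,0],R1[:,2],R2[:,2],R3[:,0],R3[:,2],R5[:,2]]);b.append(p)
    M.append(np.abs(R5[:,2]-Ro.from_quat(q0).as_matrix()[:,2]).max())
A=np.vstack(A);b=np.hstack(b);x,res,*_=np.linalg.lstsq(A,b,rcond=None)
print(len(M),max(M),x.round(4),np.abs(A@x-b).max())
E
```

```text
t 4.88 tcp [0.515 0.211 0.141] w 0.0498 29.999975860118866
True
t 7.46 tcp [0.44  0.34  0.128] w 0.0496
t 8.97 tcp [0.44  0.34  0.219] w 0.0853
229 5.162537064506978e-15 [-4.000e-04  1.374e-01  4.603e-01  8.140e-02  6.209e-01  2.780e-01] 0.025991567990505365
```

Soap is set aside. The wrist centre lies about 0.28 m behind the TCP, so the under-grip will have to come in pitched from the gap. Now I press on the cork with the open fingertips and drag the board out.

```bash
cat >> h.py <<'E'
def board_top(roi,name=None,z=.112,lo=(12,60,175)):
    im=eyes.get_image("top")
    if name:cv2.imwrite(name,im[:,:,::-1])
    return rect(ray("top",blob(im,lo,(28,200,255),roi),z))
E
python3 - <<'E'
from h import *
u=lambda d:np.array([np.cos(np.radians(d)),np.sin(np.radians(d)),0])
c0=np.array([.5205,.2094,0]);c1=np.array([.54,.112,0]);y0,y1=65.3,76
hand.set_gripper(.07)
p=c0+.02*u(y0);o=best(p+[0,0,.2],y0-90)
R=Ro.from_quat(o)
r.reach(p+[0,0,.18],o)
print(r.move_linear(p+[0,0,.128],.04,contact_N=8));clock(r.get_ft_force())
z=r.get_tcp_pos()[2]-.0015
r.move_linear(p+[0,0,z],.02);print(r.get_ft_force())
o1=(Ro.from_euler('z',y1-y0,degrees=True)*R).as_quat()
q=c1+.02*u(y1)+[0,0,z]
r.move_linear(q,.04,ori=o1);clock(r.get_ft_force())
r.move_linear(q+[0,0,.1],.15)
r.reach([.45,.42,.35],r.get_eef_rot());clock()
print(board_top((170,170,310,270),"pics/t2.png"))
E
```

```text
True
t 11.11 tcp [0.529 0.228 0.137] w 0.0702 [-2.04784122 -1.55796816  6.98379402]
[-9.65300436 -2.93986281 17.23147949]
t 13.94 tcp [0.545 0.132 0.137] w 0.07 [-1.14983223  6.81220321 13.55728842]
t 15.99 tcp [0.45  0.419 0.349] w 0.0698
(array([0.5469, 0.1193]), (146.9, 127.6), 79.8)
```

View pics/t2.png

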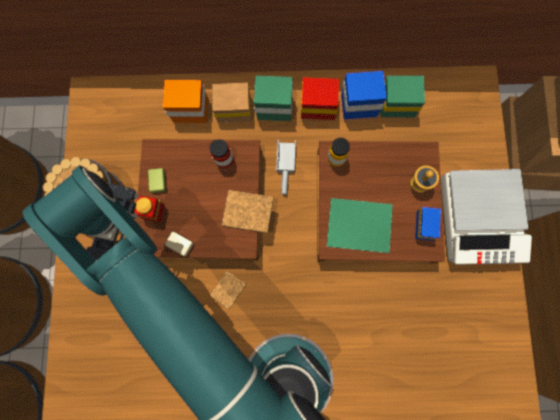

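The board is now over the gap by about 40 mm, still upside down: corners at px (228,191), (273,196), (270,232), (223,226). The soap sits aside at (179,244). Next I check the IK for the pitched grip from the gap and the swing to the other case.

```bash
cat >> h.py <<'E'
def uh(d):return np.array([np.cos(np.radians(d)),np.sin(np.radians(d)),0])
Z=np.array([0,0,1.])
def tool(yaw,pitch,sgn=1):
    "tool pointing along yaw, pitched down (deg); returns t,n,quat"
    a=np.radians(pitch);h=uh(yaw);t=np.cos(a)*h-np.sin(a)*Z;n=np.sin(a)*h+np.cos(a)*Z
    return t,n,ori(t,sgn*n)
E
python3 - <<'E'
from h import *
for im in[eyes.get_image("top")]:
    for lo in[(12,60,175),(14,60,180),(13,60,190)]:
        b=blob(im,lo,(28,170,255),(210,180,290,245),3);a=cv2.approxPolyDP(cv2.convexHull(b),3,True)[:,0];P=ray("top",a,.112)
        print(rect(ray("top",b,.112)),a.tolist(),P[:,:2].round(4).tolist())
P=ray("top",[(228,191),(273,196),(270,232),(223,226)],.112)[:,:2];print(P.round(4),P.mean(0),np.linalg.norm(np.diff(P[[0,1,2,3,0]],axis=0),axis=1))
e=ray("top",[(260,145),(258,255)],.1);print(e)
C=P.mean(0)
print(r.get_joint_positions())
for sg in(1,-1):
  for yaw in(65,78,90):
    for pit in (25,36,45):
        t,n,o=tool(yaw,pit,sg)
        q=r.solve_ik([.533,.055,.13],o); print(sg,yaw,pit,None if q is None else np.round(q,2))
  for yaw in(-97,-75,-115,-130):
    for pit in (25,36,60,90):
        # board turned: same grip after swing -> normal reversed
        t,n,o=tool(yaw,pit,-sg)
        q=r.solve_ik([.49,-.15,.18],o); print("lay",sg,yaw,pit,None if q is None else np.round(q,2))
E
```

```text
(array([0.5417, 0.1202]), (147.6, 117.0), 80.3) [[228, 191], [272, 196], [266, 230], [223, 224]] [[0.6074, 0.1829], [0.5872, 0.0391], [0.4756, 0.0599], [0.4982, 0.1984]]
(array([0.5416, 0.1207]), (146.0, 116.5), 80.3) [[229, 191], [271, 196], [266, 230], [223, 224]] [[0.6073, 0.1796], [0.5873, 0.0424], [0.4756, 0.0599], [0.4982, 0.1984]]
(array([0.5415, 0.1214]), (144.3, 115.0), 79.1) [[229, 191], [271, 197], [265, 230], [223, 222]] [[0.6073, 0.1796], [0.584, 0.0424], [0.4757, 0.0632], [0.5048, 0.1985]]
[[0.6074 0.1829]
 [0.5871 0.0358]
 [0.4688 0.0472]
 [0.4917 0.1983]] [0.53876956 0.11606646] [0.14842215 0.11886563 0.15287142 0.11677815]
[[0.76763122 0.0775454  0.1       ]
 [0.39708303 0.08717877 0.1       ]]
[ 7.07297218e-01 -2.08580670e-02  1.41383393e+00  4.60364668e-04
  1.75056178e+00  9.53205710e-01]
1 65 25 [-0.44 -0.13  2.16  1.17  1.39 -1.99]
1 65 36 [-0.38 -0.2   2.13  0.99  1.32 -1.84]
1 65 45 [-0.32 -0.23  2.09  0.82  1.28 -1.71]
1 78 25 [-0.43 -0.    2.04  1.09  1.56 -2.08]
1 78 36 [-0.38 -0.08  2.02  0.93  1.48 -1.97]
1 78 45 [-0.32 -0.12  2.    0.79  1.43 -1.87]
1 90
[... 1454 characters left out ...]
y -1 -97 60 [-0.07 -0.21  1.92 -0.53  1.47  1.68]
lay -1 -97 90 [-0.35 -0.22  1.87 -0.    1.49  1.35]
lay -1 -75 25 None
lay -1 -75 36 [ 0.09 -0.32  2.14 -0.98  1.29  1.68]
lay -1 -75 60 [-0.09 -0.34  2.02 -0.51  1.3   1.32]
lay -1 -75 90 [-0.35 -0.22  1.87 -0.    1.49  0.96]
lay -1 -115 25 [ 0.09  0.11  1.83 -0.95  1.85  2.14]
lay -1 -115 36 [ 0.05  0.03  1.83 -0.82  1.77  2.1 ]
lay -1 -115 60 [-0.09 -0.11  1.84 -0.49  1.61  1.95]
lay -1 -115 90 [-0.35 -0.22  1.87 -0.    1.49  1.66]
lay -1 -130 25 [ 0.03  0.21  1.71 -0.84  2.    2.26]
lay -1 -130 36 [-0.01  0.13  1.72 -0.72  1.91  2.24]
lay -1 -130 60 [-0.12 -0.04  1.77 -0.44  1.71  2.15]
lay -1 -130 90 [-0.35 -0.22  1.87 -0.    1.49  1.92]
```

```bash
cat > g.py <<'E'
from h import *
C=np.array([.541,.119,0]);yaw=80;th=36;D=.034
t,n,o=tool(yaw,th,-1);h=uh(yaw)
F=C+.075*h+.1*Z
def tcp(phi,w):
    a=np.radians(phi);e=np.cos(a)*h-np.sin(a)*Z;m=np.sin(a)*h+np.cos(a)*Z
    U=F-.15*e+D*e+.012*m
    return U-.019*t-w/2*n-.006*t
w0=.012*np.cos(np.radians(th))+D*np.sin(np.radians(th))
E
python3 - <<'E'
from g import *
hand.set_gripper(.045)
p=tcp(0,w0);print(w0,p)
r.reach(p-.1*t+[0,0,.2],o)
r.reach(p-.1*t,o)
print(r.move_linear(p,.08,contact_N=6));clock(r.get_ft_force())
cv2.imwrite("pics/s3.png",cv2.resize(eyes.get_image("scene")[100:330,150:450],None,fx=2.4,fy=2.4)[:,:,::-1])
E
```

```text
0.02969290251044346 [0.52885297 0.05011078 0.1146836 ]
False
t 20.73 tcp [0.529 0.05  0.115] w 0.0446 [-0.25218278  0.25246173 -1.27536621]
```

View pics/s3.png

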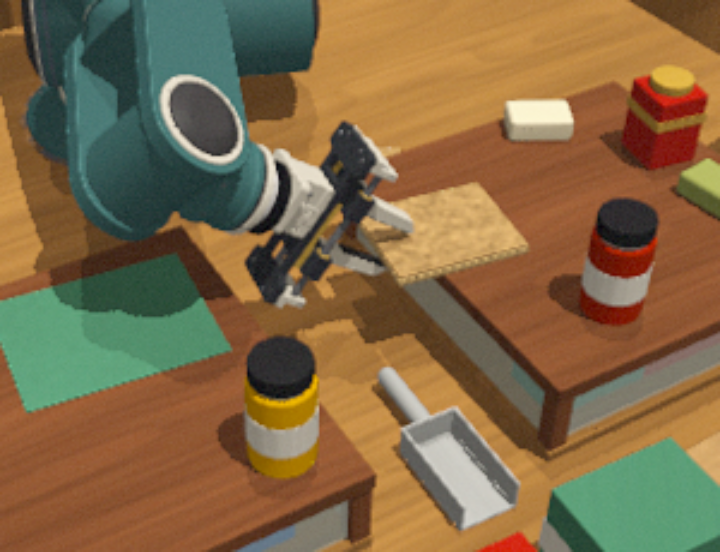

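The fingers straddle the overhanging edge, upper finger at (390,215) and lower at (360,260), and nothing else is touched. Next: close, then lift along the arc pivoting on the board's far edge.

Run:
```python
from g import *
hand.set_gripper(.0);clock(r.get_grip_force(),r.get_ft_force())
for phi in(6,12,18,24,30,36):
    d=np.radians(th-phi);w=.012*np.cos(d)+D*np.sin(d)
    r.move_linear(tcp(phi,w),.05);clock(r.get_grip_force().round(1),r.get_ft_force().round(1))
r.move_linear(tcp(36,.012)+.05*Z,.06);clock(r.get_grip_force(),r.get_ft_force())
cv2.imwrite("pics/s4.png",cv2.resize(eyes.get_image("scene")[80:330,130:450],None,fx=2.3,fy=2.3)[:,:,::-1])
```

```text
t 21.26 tcp [0.529 0.05  0.115] w 0.026 27.30925351381302 [-0.48198968 -1.2372787   4.33370268]Traceback (most recent call last):
  File "<stdin>", line 5, in <module>
AttributeError: 'float' object has no attribute 'round'
```

Run:
```python
from g import *
for phi in(6,12,18,24,30,36):
    d=np.radians(th-phi);w=.012*np.cos(d)+D*np.sin(d)
    r.move_linear(tcp(phi,w),.05);clock(np.round(r.get_grip_force(),1),r.get_ft_force().round(1))
    if r.get_gripper_width()<.008:break
r.move_linear(tcp(36,.012)+.05*Z,.06);clock(r.get_grip_force(),r.get_ft_force())
cv2.imwrite("pics/s4.png",cv2.resize(eyes.get_image("scene")[80:330,130:450],None,fx=2.3,fy=2.3)[:,:,::-1])
```

```text
t 21.93 tcp [0.529 0.053 0.128] w 0.0229 29.0 [-0.6 -1.8  3.5]
t 22.34 tcp [0.53  0.057 0.141] w 0.0201 28.9 [ 0.2 -2.3  3.3]
t 22.77 tcp [0.531 0.062 0.153] w 0.0181 28.6 [ 0.2 -2.7  3.3]
t 23.19 tcp [0.532 0.068 0.166] w 0.0159 28.8 [-0.9 -3.1  3.2]
t 23.62 tcp [0.533 0.076 0.177] w 0.0138 29.3 [-0.4 -3.2  3.5]
t 24.04 tcp [0.535 0.084 0.188] w 0.0125 29.6 [ 0.4 -3.2  2.9]
t 25.02 tcp [0.535 0.084 0.237] w 0.0118 29.982458353042603 [-0.11182895  0.47727192 -2.43340246]
```

View pics/s4.png

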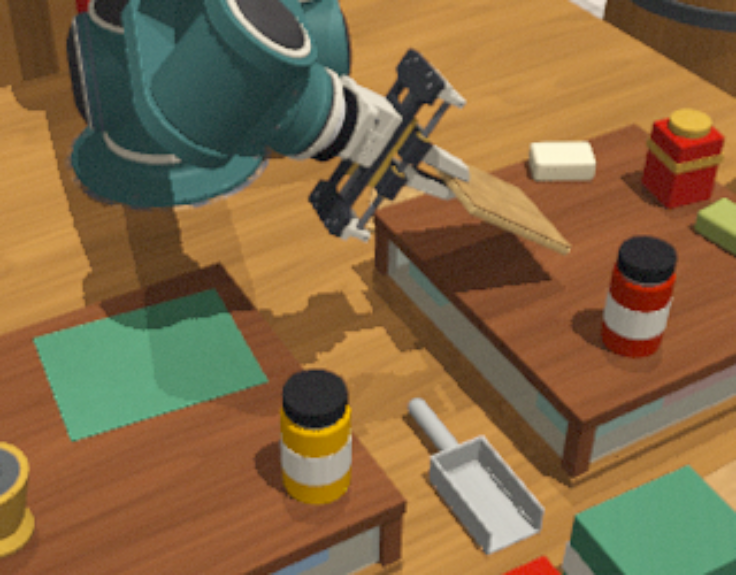

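The board is held flat between the pads (11.8 mm) at 36° with nothing else disturbed. Now I swing it through vertical to the other case, hover over the mat and measure it in the hand.

Run:
```python
from g import *
m=np.array([.4874,-.2411,0]);t2,n2,o2=tool(-97.4,36,1)
p=r.get_tcp_pos();
r.move_linear([p[0],.06,.36],.12)
od=ori([0,0,-1],-h)
r.move_linear([.52,-.0,.38],.06,ori=od);clock(r.get_gripper_width())
hov=m+.24*Z-.066*t2
print(hov)
r.move_linear(hov+.08*Z,.1,ori=o2);clock()
r.move_linear(hov,.1);clock(r.get_ft_force())
R=Ro.from_quat(r.get_eef_rot()).as_matrix();T=np.array(r.get_tcp_pos());print(R.round(3))
for nme in("top","scene"):
    im=eyes.get_image(nme);cv2.imwrite(f"pics/{nme}5.png",im[:,:,::-1])
np.savez("pose5.npz",R=R,T=T)
```

```text
t 27.5 tcp [0.52 0.   0.38] w 0.0114 0.011442606793358935
[ 0.49427706 -0.1881496   0.27879383]
t 29.56 tcp [ 0.494 -0.188  0.359] w 0.0115
t 30.51 tcp [ 0.494 -0.188  0.279] w 0.0118 [-0.06605714  0.10726368 -1.57583845]
[[ 0.992 -0.076 -0.104]
 [-0.129 -0.583 -0.802]
 [ 0.001  0.809 -0.588]]
```

View pics/top5.png

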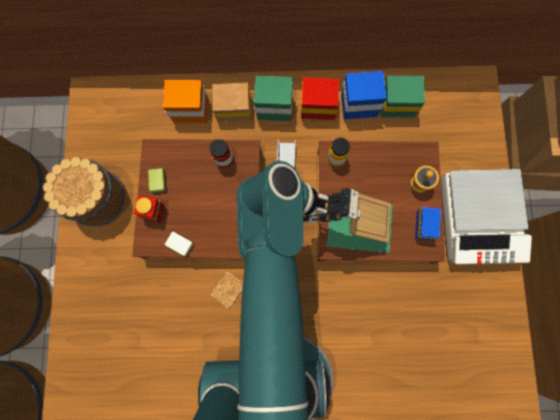

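The board is over the mat, bamboo up, at px (371,217). I cast its outline onto the plane held by the tool.

Run:
```python
from h import *
d=np.load("pose5.npz");R,T=d["R"],d["T"]
im=cv2.imread("pics/top5.png")[:,:,::-1].copy()
hsv=cv2.cvtColor(im,cv2.COLOR_RGB2HSV)
for p in[(371,217),(360,210),(385,230),(391,215),(346,232)]:print(p,hsv[p[1],p[0]])
i=eyes.camera_info("top")
def onplane(uv):
    Rc,tc=np.array(i["R"]),np.array(i["t"]);c=-Rc.T@tc
    v=np.c_[(uv[:,0]-i["cx"])/i["fx"],(uv[:,1]-i["cy"])/i["fy"],np.ones(len(uv))]@Rc
    n=R[:,1];X=c+v*(((T+.006*n-c)@n)/(v@n))[:,None]
    return (X-T)@R
b=blob(im,(10,60,150),(30,150,255),(342,180,400,250),2)
a=cv2.approxPolyDP(cv2.convexHull(b),3,True)[:,0]
print(a.tolist());L=onplane(a.astype(float));print((L*1000).round(1))
P=onplane(b.astype(float))[:,[2,0]];print("z,x of centre",rect(P), P.max(0),P.min(0))
c=im[170:270,310:430];cv2.imwrite("pics/c5.png",cv2.resize(c,None,fx=5,fy=5,interpolation=2)[:,:,::-1])
```

```text
(371, 217) [ 18 131 185]
(360, 210) [ 19 101 186]
(385, 230) [ 17 139 172]
(391, 215) [ 55  75 132]
(346, 232) [ 71 121 152]
[[359, 194], [391, 204], [388, 242], [357, 234]]
[[ 57.1   6.   21.5]
 [ 57.1   6.  157.1]
 [-60.    6.  154.6]
 [-58.2   6.   25.9]]
z,x of centre (array([ 0.0885, -0.0016]), (138.1, 118.5), -0.4) [0.15792996 0.05803384] [ 0.01972754 -0.06093692]
```

View pics/c5.png

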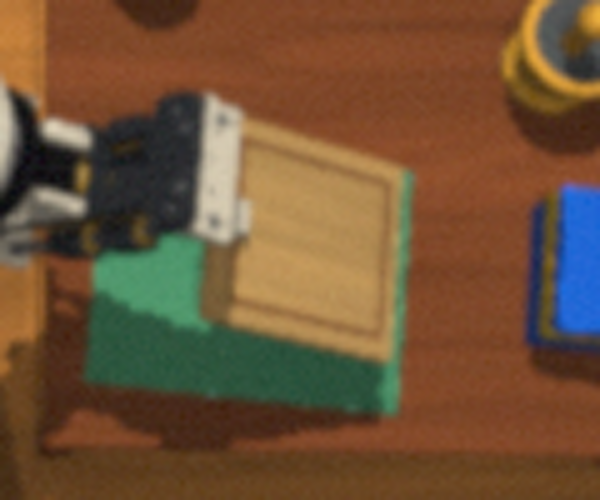

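In the hand, the board's far edge is 156 mm ahead of the TCP, its centre is 1.5 mm off axis, and it is square to the tool. Next I flatten the pitch as far as joint 4 allows, set the far edge down, and lower the near edge with the lower finger.

Run:
```python
from h import *
m=np.array([.4874,-.2411,0])
def pose(yaw,pit,zf):
    t,n,o=tool(yaw,pit,1);x=np.cross(n,t)
    far=m+.075*uh(yaw)+zf*Z   # bottom far edge
    return far+.006*n-.156*t+.0015*x,o
ok=None
for pit in(12,14,16,18,20,23):
    for yaw in(-97.4,-101,-105):
        a=[r.solve_ik(*pose(yaw,pit,z)) for z in(.10,.15)]
        if all(q is not None and q[3]>-1.12 for q in a):ok=(yaw,pit);print(ok,np.round(a[0],2));break
    if ok:break
yaw,pit=ok
p,o=pose(yaw,pit,.13)
r.move_linear(p,.06,ori=o);clock(r.get_ft_force().round(1))
t,n,_=tool(yaw,pit,1)
print(r.move_linear(p-.04*Z,.025,contact_N=2));clock(r.get_ft_force().round(1))
np.save("lay.npy",[yaw,pit])
cv2.imwrite("pics/s6.png",cv2.resize(eyes.get_image("scene")[120:330,60:340],None,fx=2.6,fy=2.6)[:,:,::-1])
```

```text
(-105, 20) [ 0.09  0.12  1.9  -1.1   1.72  2.11]
t 32.28 tcp [ 0.507 -0.174  0.19 ] w 0.0114 [ 0.8  0.8 -1.3]
True
t 33.36 tcp [ 0.507 -0.174  0.16 ] w 0.0119 [ 0.7 -0.5  1.5]
```

View pics/s6.png

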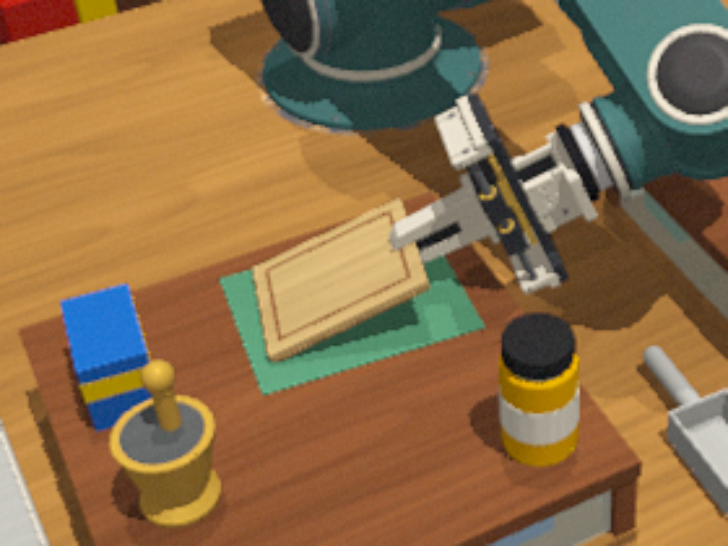

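The far edge rests on the mat at the expected height, with the near edge held at 20°. Next: open in steps, sink the lower finger to the mat, and draw it out slowly.

Run:
```python
from h import *
yaw,pit=np.load("lay.npy");h=uh(yaw);t,n,o=tool(yaw,pit,1)
for w in(.015,.02,.026,.033,.04):hand.set_gripper(w)
p=np.array(r.get_tcp_pos());f0=r.get_ft_force();clock(f0.round(1))
print(r.move_linear(p-.05*Z,.03,contact_N=3));clock(r.get_ft_force().round(1))
p=np.array(r.get_tcp_pos())+.001*Z
r.move_linear(p,.02)
r.move_linear(p-.04*h,.03);clock(r.get_ft_force().round(1))
r.move_linear(p-.075*h+.02*Z,.1)
r.move_linear(p-.1*h+.2*Z,.15);clock()
r.reach([.47,.15,.4],down(-30));clock()
im=eyes.get_image("top");cv2.imwrite("pics/t7.png",im[:,:,::-1])
b=blob(im,(10,60,150),(30,150,255),(315,180,410,265),2);print("board",rect(ray("top",b,.114)))
g=blob(im,(60,80,40),(90,255,255),(310,180,410,260));print("mat",rect(ray("top",g,.102)))
s=blob(im,(0,0,170),(40,80,255),(150,220,210,265));print("soap",rect(ray("top",s,.128)))
cv2.imwrite("pics/c7.png",cv2.resize(im[130:280,130:430],None,fx=2.6,fy=2.6,interpolation=2)[:,:,::-1])
```

```text
t 35.23 tcp [ 0.507 -0.174  0.16 ] w 0.0403 [ 0.5 -0.9 -0.4]
True
t 36.08 tcp [ 0.507 -0.174  0.139] w 0.04 [0.9 1.7 5.5]
t 37.82 tcp [ 0.517 -0.136  0.14 ] w 0.04 [-0.2  0.1 -0.2]
t 39.73 tcp [ 0.532 -0.078  0.339] w 0.0402
t 40.77 tcp [0.47  0.149 0.399] w 0.04
board (array([ 0.4843, -0.2478]), (150.4, 120.4), 75.2)
mat (array([ 0.4902, -0.2202]), (155.5, 154.1), -7.6)
soap (array([0.4411, 0.3636]), (39.2, 25.4), 1.9)
```

View pics/c7.png

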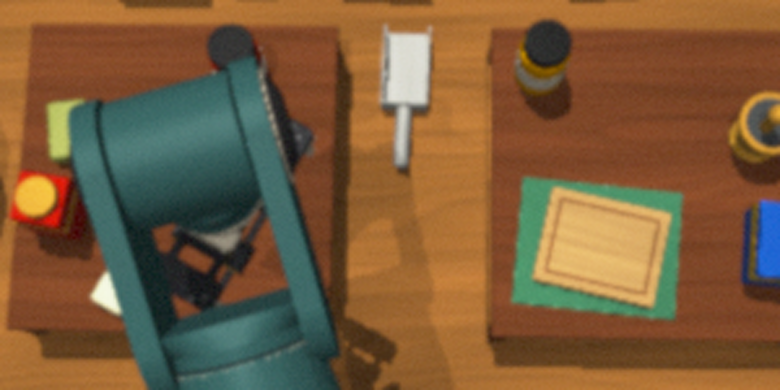

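The board lies flat, bamboo up and wholly on the mat, at (0.484, -0.248). Now the soap goes back.

Run:
```python
from h import *
hand.set_gripper(.085)
o=best([.44,.34,.22],-30)
r.reach([.44,.34,.22],o);r.move_linear([.44,.34,.128],.1)
hand.set_gripper(.02);clock(r.get_grip_force())
r.move_linear([.44,.34,.25],.15)
c=[.4843,-.2478]
o=best([*c,.25],-15)
r.reach([*c,.25],o);r.move_linear([*c,.16],.12)
print(r.move_linear([*c,.138],.03,contact_N=3));clock()
hand.set_gripper(.075);r.move_linear([*c,.25],.12)
r.reach([.45,.1,.4],r.get_eef_rot());r.wait(.3);clock()
im=eyes.get_image("top")
s=blob(im,(0,0,170),(40,80,255),(320,180,400,260));print("soap",rect(ray("top",s,.142)))
cv2.imwrite("pics/c8.png",cv2.resize(im[130:280,130:430],None,fx=2.6,fy=2.6,interpolation=2)[:,:,::-1])
```

```text
t 44.44 tcp [0.44  0.34  0.128] w 0.0498 30.000150203704834
True
t 49.02 tcp [ 0.484 -0.248  0.142] w 0.0499
t 52.42 tcp [0.45 0.1  0.4 ] w 0.075
soap (array([ 0.4819, -0.2475]), (73.5, 49.6), 74.4)
```

View pics/c8.png

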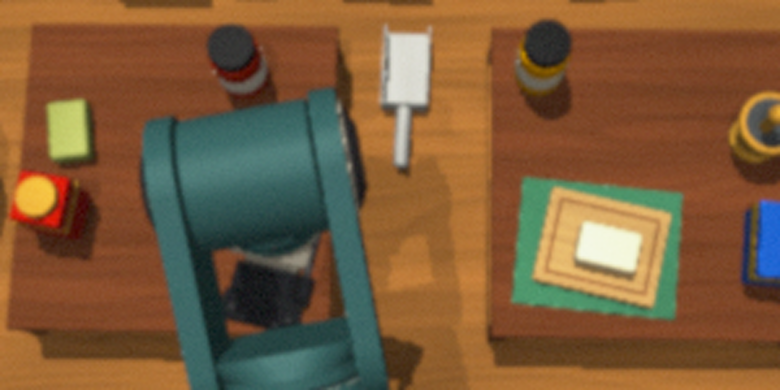

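The soap sits at crop px (608,248), about 3 mm from the board's centre. The other goods are where they were.

```bash
python3 -c "
from workcell import r
print(r.job_done(),r.get_t())"
```

```text
the job is handed in; nothing more can be done
the job is handed in; nothing more can be done
```

The job is handed in after about 52 s of the 72 s allowed, though no verdict was shown: in the last picture the board lies bamboo up, wholly on the green mat, with the cream soap about 3 mm from its centre and the other goods still standing where they were.

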